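Put the blue scraper away in its slot and lock it

ROBOT

A 6-joint arm with a two-finger parallel gripper is mounted at the origin on the work surface. World frame = base frame: x ahead of the robot, y to its left, z up, the work surface at z = 0. Lengths are in m, angles in degrees, forces in N, time in s.
With the tool pointing down it reaches from about 0.325 to 0.85 m from the base axis. Payload 15.5 kg.
Tool frame: the origin (TCP) lies midway between the tips of the shut fingers; the grasp point (between the pads) lies 19 mm behind it; y points along the fingers, z is the direction in which the jaws open and shut, and the axes are right-handed (so a half turn about y gives the same grasp; the last joint's range is limited). The gripper opens to 91 mm and grips with 3 to 60 N. Pads are 32 mm wide; open, the fingers measure 118 mm over their backs; the gripper's body (76 mm by 178 mm) begins 60 mm behind the grasp point.
Start: joints at [-75.43, 28.281, 77.091, -0, 74.628, -5.472], TCP at [0.214, -0.587, 0.214] pointing down, gripper open.
Joint ranges: [-166.48, 166.48], [-47.26, 123.95], [12.59, 153.08], [-70.14, 250.14], [6.76, 159.57], [-176.63, 176.63]. Speed limits (degrees/s): [108.29, 108.29, 147.25, 172.46, 172.46, 172.46].

INTERFACE

Orientations are given as [roll, pitch, yaw] about the fixed x, y, z axes, in that order (R = Rz(yaw) Ry(pitch) Rx(roll)).
In Python, from station import monitor, imaging, job gives the robot as it stands.
- The arm moves only by the shell command python3 -m handwheel 'ROWS' [OPENING]. ROWS is JSON, a list that holds one entry, the list of rows, each a list of 6 numbers: the shift along the tool's x, y, z in cm, then the turn, a rotation vector about the tool's x, y, z in rad. A call has 1 to 10 rows; each row shifts and turns the commanded pose from where the row before left it, along the tool's axes as they then stand; what a row does not reach is not made up. A row lasts 1/10 s, in which the tool goes at most 50 mm and 8.59 degrees, less where a joint would pass 70% of its speed; a pose out of reach is approached as far as the arm can. A call is refused whole if a number of a shift passes 5 or a number of a turn 0.15, either way. A call with a gripper value outside its range is refused whole. OPENING is the opening, from 0 (shut) to 1 (fully open), set as the call begins (- or left out, the last holds). The fingers move at their own pace and stop on an object; the grip force is fixed at half the most. Time passes only in rows, so rows that do not move let the fingers close. It gives the time, the measured TCP pose, the force and the opening at its end, in the units of the state.
- monitor.get_state(): the state, without advancing time (a new reading comes with each control period).
- imaging.capture(name): name is "scene" or "side" or "wrist"; returns a dict with "image" (400x640x3 uint8, red, green, blue), "K" (3x3 intrinsics, pixels), "pose" (4x4, takes a point from camera to world coordinates). Camera axes: x right, y up, looking along -z (the intrinsics and any distortion apply to the point x, -y, -z); pixel columns grow to the right and rows downward; lengths in m; the calibration is good to about 2 mm. The wrist camera is an equidistant fisheye: a pixel r from the principal point sees the ray r / f radians off the axis. A picture is of the moment at which its call begins. There is no depth.
- job.job_done(): hands the job in, once; it reports no verdict.
Trained networks look in a picture, given as the dict that the camera call returned (one of the last four; its "shot" number tells which), for a name from the list of things; names that differ only in an ending like _2 or _b are one class to them, and where a whole thing is asked for, a point or a joint stands for the part that bears it (a point fixed in the world has none). Each returns a list of dicts, best first, with "p" (0 to 1); they miss things now and then, are a little off and sometimes report something else, mostly with a low value. They report only what shows in the picture. A call takes as long as a camera call. They do not tell look-alikes from the thing itself.
- imaging.cut_out(name, picture): "pixels" (400x640 bool, what is visible of it) and "xy" ([column, row] in pixels, amid what is visible of it).
The state is a dict: "clock": time; "joint_pos": joint angles; "joint_velocities": joint speeds; "tau": joint torques, N m; "eef_pos": TCP position; "ee_rot": TCP orientation; "force": force on the tool from outside, world axes, zero at the start; "moment": the same for the moment, N m; "width": opening from 0.0 (shut) to 1.0 (fully open).
Only numpy, scipy, OpenCV 4.12 (cv2) and the standard library are available. Lean on these libraries where they do the work, as an engineer would, in place of code of your own. Each camera call takes 0.05 s, during which the arm holds its last target.

TASK

Put the blue scraper away: slide its steel blade fully home into the slot of the blue holder, until the grip's front meets the block, and then press that holder's black plunger all the way down so that its pin locks through the hole in the blade. Leave the orange holder's plunger up, and do not shove or knock over the orange scraper or the other things on the bench.

Things in the scene. Friction and masses are not known exactly. Their poses are not given: they have to be found in the camera images.
- blue_scraper: (sizes in mm) wide flat scraper, blue grip and steel blade, lying flat, blade away from the robot. 118 long (x), 90 wide (y), about 0.14 kg; origin at the centre of its underside, +x to the blade. Grip: x -59..+19, 16 thick. Blade: x +19..+59, 5 thick, level with the underside, 80 wide over its last 8. Too wide to grip across; slides on the bench when pushed at the grip's rear edge or sides
- blue_scraper_hole (a point): centre of the 16 hole in the blue scraper's blade (at x = +39, y = 0 of the scraper), on the blade's top. When the scraper is home it lies under the blue plunger
- blue_holder: blue plastic holder fixed to the bench: block 60 (x) x 120 (y) x 30 high, origin at the centre of its underside, yaw up to +-0.25 rad. Its slot opens along its -x, towards the robot. A vertical plunger goes through its roof at x = -10, y = 0. Which side each colour stands on varies; the two stand 200 to 380 apart. The one to use
- blue_slot_mouth (a point): middle of the blue slot's opening, in the block's front face (x = -30 of the holder), 4.5 above the bench. Slot 94 wide, 9 high from the bench up, 45 deep. From its side edges two guide wings, 34 long and 18 high, flare outwards at 30 degrees (ends at holder x = -59, y = +-66). Home: the grip's front step meets this face, scraper origin at x = -49, y = 0 of the holder
- orange_holder: orange plastic holder fixed to the bench: block 60 (x) x 120 (y) x 30 high, origin at the centre of its underside, yaw up to +-0.25 rad. Its slot opens along its -x, towards the robot. A vertical plunger goes through its roof at x = -10, y = 0. Which side each colour stands on varies; the two stand 200 to 380 apart. Leave it alone
- blue_plunger (a joint): travel of the blue holder's plunger (m): 0 up, 0.009 fully down; starts between 0 and 0.002. It stays where it is left, moves at about 3 N, and stops on the blade at about 0.005 if the hole is not under the 8 mm pin
- blue_plunger_top (a point): centre of the top face of the blue holder's plunger cap (black, diameter 24), 52 above the bench when up, 43 when fully down
- orange_plunger (a joint): travel of the orange holder's plunger, the same; to be left up
- orange_scraper: the same scraper in orange, in use elsewhere: a bystander lying at one side (size and frame as the blue one)
- handset: white handset with dark glass, 142 x 68 x 9, bystander, origin under its centre
- screwdriver: screwdriver, 160 long, bystander
- screw_jar: small jar with metal cap, diameter 34, height 34, standing between the two holders, bystander, origin under its centre
- cleaner_jar: clear jar with steel cap, diameter 64, height 110, bystander, origin under its centre
Not all that is in view belongs to the job. There is more than one size of the blue_holder; the job needs the smallest.

How it is judged (in metres and radians):
On the way, in this order (a step that is already met when the one before it is completed fails the run):
1. the blue scraper is fully home in the blue holder, its plunger still up (x of blue_scraper in the frame of blue_holder between -0.053 and -0.044 m and y of blue_scraper in the frame of blue_holder between -0.004 and 0.004 m and z of blue_scraper in the frame of blue_holder below 0.004 m and angle between the x axis of blue_scraper and the x axis of blue_holder, either way round below 0.07 rad and value of joint blue_plunger below 0.004 m), for 0.2 s.
2. the blue holder's plunger is pressed down through the blade (x of blue_scraper in the frame of blue_holder between -0.053 and -0.044 m and y of blue_scraper in the frame of blue_holder between -0.004 and 0.004 m and z of blue_scraper in the frame of blue_holder below 0.004 m and angle between the x axis of blue_scraper and the x axis of blue_holder, either way round below 0.07 rad and value of joint blue_plunger above 0.0075 m), for 0.2 s.
At the end, for the whole second after the job is handed in: The blue scraper lies in the blue holder's slot, fully home (within 4 mm of full depth and of the middle, within 0.07 rad of straight), at rest, with the blue plunger down by at least 7.5 of its 9 mm (all of step 2 and linear speed of blue_scraper below 0.01 m/s); the robot touches nothing.
It fails at once if the orange holder's plunger is pressed (value of joint orange_plunger above 0.005 m).
It fails at once if the orange scraper or another thing on the bench is shoved more than 3 cm (distance of any of orange_scraper, handset, screwdriver, screw_jar, cleaner_jar from where it was at the start of the episode above 0.03 m).
It fails at once if a jar is knocked over (angle between any of screw_jar, cleaner_jar's own z axis and vertical above 0.5 rad).
It also fails if it takes over 48 s, if anything falls off the work surface, if the arm or the gripper's body presses on something with over 40 N, if the wrist force passes 120 N, or if a joint passes its speed limit or range.

## Working session

There is one attempt and no reset: what is moved stays moved. The work goes in short steps, Python scripts to look and compute and a shell command to move; the robot and the scene stay as the last step left them, time stands still between calls to the robot, and variables do not carry over. Pictures are saved under pics/ and viewed, and the job is handed in when it is done.

```bash
ls; mkdir -p pics; python3 - <<'E'
from station import monitor, imaging, job
import cv2,pickle
s=monitor.get_state();print(s)
d={}
for n in ["scene","side","wrist"]:
    c=imaging.capture(n);d[n]=c
    cv2.imwrite(f"pics/a_{n}.png",c["image"][:,:,::-1]);print(n,c["K"],c["pose"],c.keys())
pickle.dump(d,open("a.pkl","wb"))
for n in ["blue_scraper","blue_holder","orange_holder","blue_plunger_top","blue_slot_mouth","blue_scraper_hole","screw_jar","cleaner_jar","handset","screwdriver","orange_scraper"]:
    try:
        for q in imaging.cut_out(n,d["scene"]): print(n,q["p"],q["xy"],q["pixels"].sum())
    except Exception as e: print(n,e)
E
```

```text
pics
{'clock': 0.0, 'joint_pos': array([-7.54291420e+01,  2.83151855e+01,  7.71279389e+01, -3.37511365e-04,
        7.46269370e+01, -5.47211122e+00]), 'joint_velocities': array([-0.11479194,  0.00283976,  0.00259811,  0.06325379, -0.00616845,
       -0.06494099]), 'tau': array([ 3.46099478e-03, -8.78811479e+01, -3.81846535e+01,  7.09167891e-02,
        5.33344096e-02, -1.56702995e-04]), 'eef_pos': array([ 0.21410442, -0.58677925,  0.21333021]), 'ee_rot': array([-9.00697732e+01,  6.35730086e-03, -1.59956945e+02]), 'force': array([ 0.22420202, -0.53212025, -0.15988112]), 'moment': array([ 0.00056139,  0.00384606, -0.02891772]), 'width': 1.0004236031902842}
scene [[370.14046992   0.         321.9765931 ]
 [  0.         370.14046992 197.73125758]
 [  0.           0.           1.        ]] [[-0.69085517 -0.53125343  0.49039671  0.97511243]
 [ 0.72297544 -0.5028748   0.47373352  0.46446936]
 [-0.00506441  0.68182603  0.73149684  0.77432891]
 [ 0.          0.          0.          1.        ]] dict_keys(['image', 'K', 'pose', 'shot'])
side [[458.68699589   0.         321.59099431]
 [  0.    
[... 934 characters left out ...]
98.0, 275.4] 115
blue_holder 0.35 [257.8, 261.6] 177
orange_holder 0.78 [297.2, 286.5] 1609
blue_plunger_top 0.62 [231.8, 213.6] 52
blue_plunger_top 0.61 [304.5, 109.6] 71
blue_plunger_top 0.45 [405.1, 191.6] 113
blue_slot_mouth 0.82 [233.9, 221.5] 1190
blue_slot_mouth 0.72 [304.8, 122.2] 1356
blue_slot_mouth 0.67 [400.7, 208.1] 2337
blue_scraper_hole 0.74 [308.9, 214.3] 1250
screw_jar 0.56 [298.1, 275.9] 94
screw_jar 0.5 [256.6, 261.4] 212
cleaner_jar 0.69 [184.1, 167.6] 888
cleaner_jar 0.43 [257.6, 263.3] 227
handset 0.83 [440.9, 286.0] 1516
screwdriver 0.59 [386.1, 320.7] 533
screwdriver 0.22 [236.4, 221.3] 1160
orange_scraper 0.57 [245.0, 156.9] 739
orange_scraper 0.53 [296.5, 275.0] 101
```

View pics/a_scene.png

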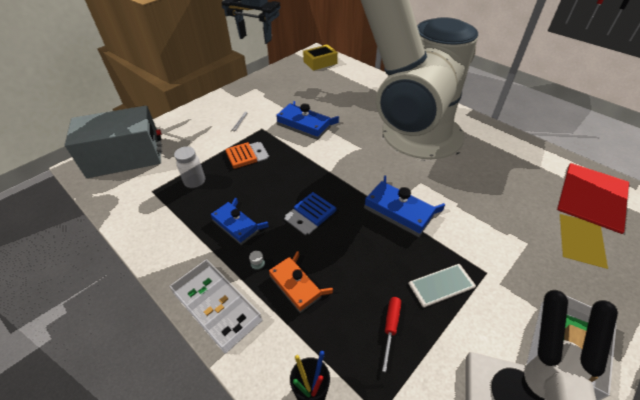

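View pics/a_side.png

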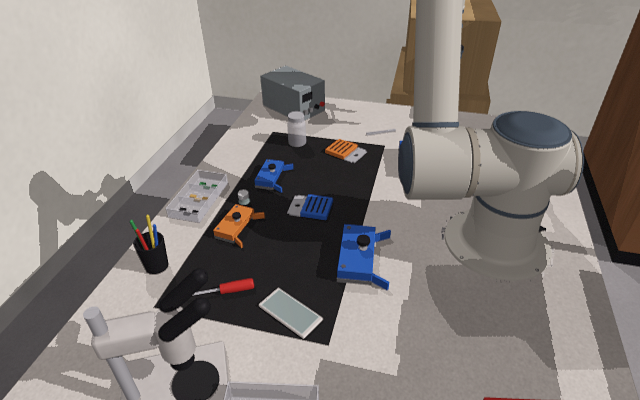

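View pics/a_wrist.png

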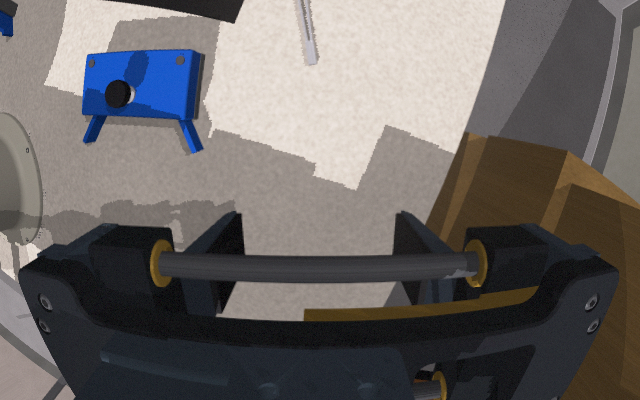

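```bash
cat > h.py <<'E'
import numpy as np,cv2,pickle
def ray(c,px,fish=False):
    K=c["K"];P=np.array(c["pose"])
    x=(px[0]-K[0,2])/K[0,0];y=(px[1]-K[1,2])/K[1,1]
    if fish:
        r=np.hypot(x,y);s=np.sin(r)/r if r>1e-9 else 1
        d=np.array([x*s,-y*s,-np.cos(r)])
    else: d=np.array([x,-y,-1.])
    return P[:3,3],P[:3,:3]@d
def at(c,px,z,fish=False):
    o,d=ray(c,px,fish);return o+d*(z-o[2])/d[2]
def proj(c,p,fish=False):
    K=c["K"];P=np.array(c["pose"]);q=P[:3,:3].T@(np.array(p,float)-P[:3,3])
    x,y,z=q[0],-q[1],-q[2]
    if fish:
        r=np.hypot(x,y);t=np.arctan2(r,z);k=t/r if r>1e-12 else 1/z
        return np.array([K[0,2]+K[0,0]*x*k,K[1,2]+K[1,1]*y*k])
    return np.array([K[0,2]+K[0,0]*x/z,K[1,2]+K[1,1]*y/z])
def crop(c,x0,y0,w,h,s,fn):
    im=c["image"][y0:y0+h,x0:x0+w,::-1]
    cv2.imwrite(fn,cv2.resize(im,None,fx=s,fy=s,interpolation=cv2.INTER_CUBIC))
E
python3 - <<'E'
from h import *
d=pickle.load(open("a.pkl","rb"))
c=d["scene"];s=d["side"]
for n,p in [("big",(402,206)),("near",(235,221)),("left",(304,122)),("orange",(297,286)),("scr",(310,217)),("jar",(257,261)),("cj",(190,170)),("os",(246,155))]:
    print(n,at(c,p,0.02).round(3))
a=c["image"][190:250,200:280,::-1];b=c["image"][90:150,265:345,::-1];e=c["image"][170:240,360:450,::-1]
f=lambda i:cv2.resize(i,(400,300),interpolation=cv2.INTER_CUBIC)
cv2.imwrite("pics/b1.png",np.vstack([np.hstack([f(a),f(b)]),np.hstack([f(c["image"][185:245,275:355,::-1]),f(c["image"][165:240,360:460,::-1])])]))
E
```

```text
big [0.342 0.156 0.02 ]
near [ 0.688 -0.133  0.02 ]
left [ 0.254 -0.315  0.02 ]
orange [0.707 0.125 0.02 ]
scr [0.542 0.001 0.02 ]
jar [0.727 0.006 0.02 ]
cj [ 0.66  -0.391  0.02 ]
os [ 0.501 -0.323  0.02 ]
```

View pics/b1.png

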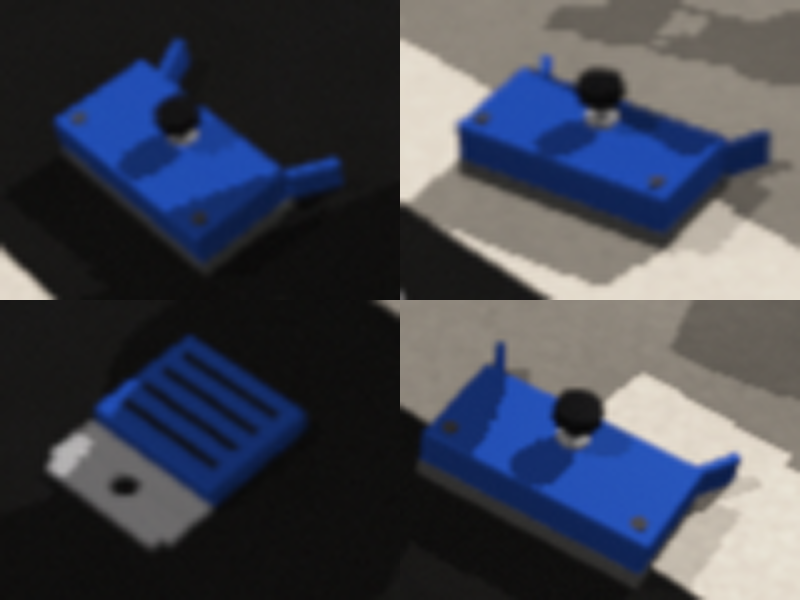

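```bash
python3 - <<'E'
from h import *
d=pickle.load(open("a.pkl","rb"));c=d["scene"]
for n,ps in dict(near=[(211,214.4),(229,202),(257,224),(241,237)],left=[(277,115.6),(290,103.6),(330.6,118),(319.4,131)],big=[(366,197.5),(383.8,181),(435,207),(421,226.8)]).items():
    w=[at(c,p,.03)[:2] for p in ps]
    print(n,[round(float(np.linalg.norm(w[i]-w[(i+1)%4])),4) for i in range(4)],np.mean(w,0).round(3),np.degrees(np.arctan2(*(w[3]-w[2])[::-1])).round(1),np.degrees(np.arctan2(*(w[0]-w[1])[::-1])).round(1))
E
```

```text
near [0.0596, 0.1153, 0.0545, 0.1173] [ 0.689 -0.132] 3.5 1.5
left [0.0847, 0.1706, 0.0826, 0.1722] [ 0.243 -0.327] 16.2 15.0
big [0.0855, 0.1608, 0.0838, 0.1677] [0.342 0.15 ] 7.3 2.6
```

The matching holder is at scene (235,221): it measures about 60×117 mm. The other two, at (304,122) and (402,206), measure about 85×170 mm, so they're the oversized look-alikes. The top-left tile of the enlarged crop confirms this, and the right one also stands beside the orange holder. Next I'll move above it for a wrist view.

```bash
python3 -m handwheel '[[[0,0,0,0,0.117,0],[0,0,0,0,0.117,0],[0,0,0,0,0.116,0],[-2.5,0.1,-4,0,0,0],[-2.5,0.1,-4,0,0,0],[-2.5,0.1,-4,0,0,0],[-2.5,0.1,-4,0,0,0],[-2.5,0.1,-4,0,0,0],[-2.5,0.1,-4,0,0,0],[-2.5,0.1,-4,0,0,0]]]' 0.5
python3 -m handwheel '[[[-2.5,0.1,-4,0,0,0],[-2.5,0.1,-4,0,0,0],[-2.5,0.1,-4,0,0,0],[-2.5,0.1,-4,0,0,0],[-2.5,0.1,-4,0,0,0],[-2.5,0.1,-4,0,0,0],[0,0,0,0,0,0],[0,0,0,0,0,0]]]'
python3 - <<'E'
from station import monitor, imaging
from h import *
c=imaging.capture("wrist");pickle.dump(c,open("w1.pkl","wb"))
cv2.imwrite("pics/w1.png",c["image"][:,:,::-1])
s=monitor.get_state();print(s["eef_pos"],s["ee_rot"],s["clock"],s["width"])
E
```

```text
clock: 1.7
eef_pos: [0.39, -0.3056, 0.2071]
ee_rot: [-90.0, 0.0, 180.0]
force: [1.5, -0.9, 0.7]
width: 0.502
clock: 2.5
eef_pos: [0.5395, -0.0664, 0.2008]
ee_rot: [-90.0, -0.0, -179.9]
force: [-0.2, -0.4, 0.5]
width: 0.5
[ 0.53907626 -0.06726904  0.20084879] [-8.99879463e+01 -1.87050852e-02 -1.79965545e+02] 2.55 0.4984799940891697
```

View pics/w1.png

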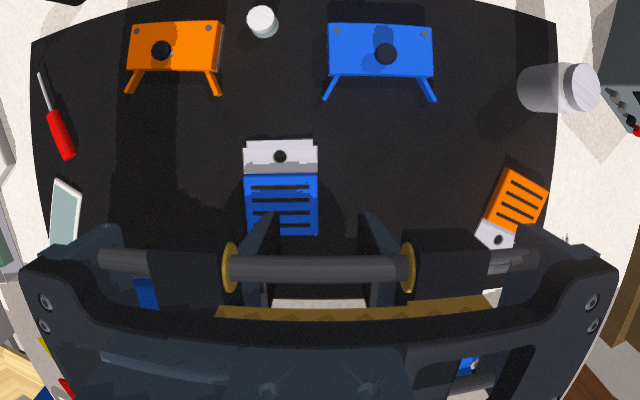

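The wrist view shows the blue holder at (381,50), the scraper at (281,187), the screw jar at (262,21) and the orange holder at (175,47). I'll enlarge it to fit the poses.

```bash
python3 - <<'E'
from h import *
c=pickle.load(open("w1.pkl","rb"))
crop(c,310,5,140,105,5.5,"pics/c1.png");crop(c,230,125,110,120,5,"pics/c2.png")
E
```

```text
(no output)
```

View pics/c1.png

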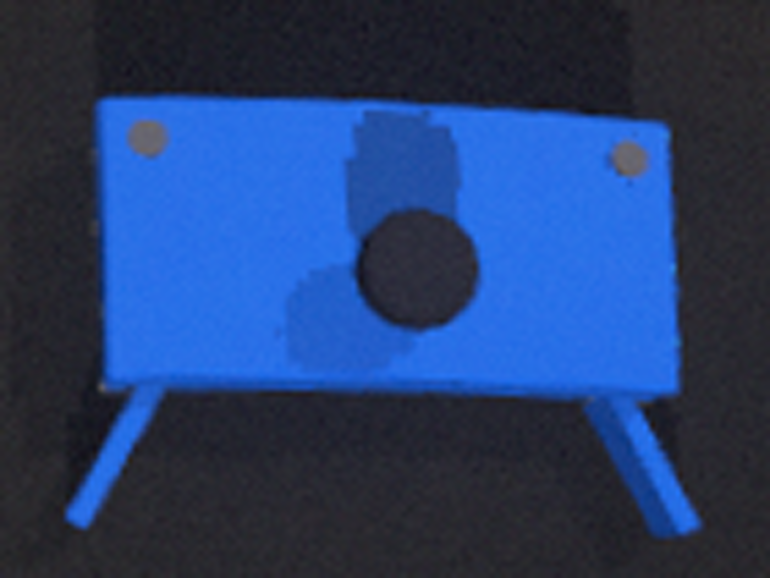

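View pics/c2.png

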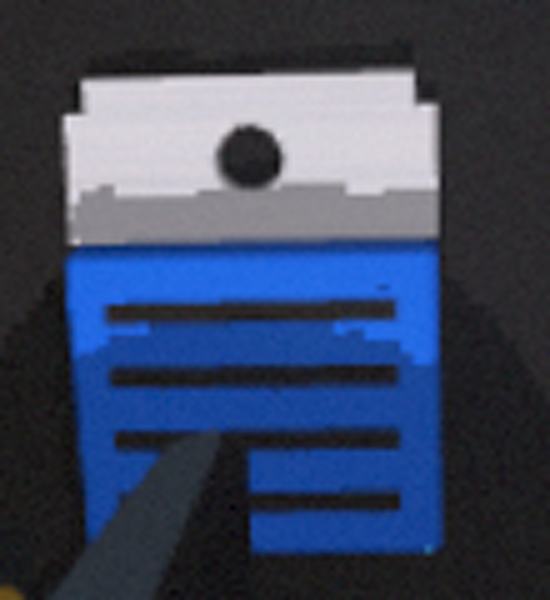

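```bash
cat >> h.py <<'E'
from scipy.optimize import least_squares
def fit(c,model,px,x0,fish=True):
    model=np.array(model,float)/1000;px=np.array(px,float)
    def W(q):
        ct,st=np.cos(q[2]),np.sin(q[2])
        return np.c_[q[0]+ct*model[:,0]-st*model[:,1],q[1]+st*model[:,0]+ct*model[:,1],model[:,2]]
    f=lambda q:(np.array([proj(c,w,fish) for w in W(q)])-px).ravel()
    r=least_squares(f,x0,loss="soft_l1",f_scale=0.7)
    return r.x,f(r.x).reshape(-1,2)
HM=[(30,60,30),(30,-60,30),(-30,-60,30),(-30,60,30),(-10,0,51),(-59,66,18),(-59,-66,18)]
SM=[(39,0,5),(59,40,5),(59,-40,5),(51,45,5),(51,-45,5),(19,45,16),(19,-45,16),(-59,-45,16)]
E
python3 - <<'E'
from h import *
c=pickle.load(open("w1.pkl","rb"))
hp=np.array([(100,98),(668,124),(680,385),(105,380),(418,268),(78,522),(680,530)])/5.5+[310,5]
sp=np.array([(249,157),(82,78),(414,70),(64,115),(438,103),(67,255),(438,250),(442,552)])/5+[230,125]
h,r=fit(c,HM,hp,[.69,-.13,0]);print(h,r.round(1).tolist())
s,r=fit(c,SM,sp,[.54,0,0]);print(s,r.round(1).tolist())
R=lambda t:np.array([[np.cos(t),-np.sin(t)],[np.sin(t),np.cos(t)]])
print("home",h[:2]+R(h[2])@[-.049,0],"plunger",h[:2]+R(h[2])@[-.01,0],"scr in holder",R(h[2]).T@(s[:2]-h[:2]),s[2]-h[2])
j=at(c,(262,21),.034,True);print("jar",j)
print("orange scr",at(c,(515,205),.01,True))
E
```

```text
[ 0.68961337 -0.13837717  0.03103675] [[-0.9, -0.5], [-0.1, -0.6], [0.0, 1.5], [-0.2, -0.2], [0.6, -0.5], [-0.2, 0.6], [1.5, 0.5]]
[ 0.52341536 -0.02268989  0.01855367] [[0.1, 0.1], [0.3, 0.6], [0.1, 0.2], [0.2, -0.1], [-0.4, 0.2], [-0.9, -0.5], [0.0, -1.1], [0.2, 0.3]]
home [ 0.64063697 -0.13989773] plunger [ 0.67961819 -0.13868749] scr in holder [-0.16252799  0.12078898] -0.01248308059827015
jar [ 0.71998133 -0.00574057  0.034     ]
orange scr [ 0.50212033 -0.34789053  0.01      ]
```

```bash
python3 -c "
from station import monitor
print(monitor.get_state()['joint_pos'].round(1))"
python3 -m handwheel '[[[0,0,0,0,-0.145,0],[0,0,0,0,-0.145,0],[0,0,0,0,-0.145,0],[0,0,0,0,-0.145,0],[0,0,0,0,-0.145,0],[0,0,0,0,-0.145,0],[0,0,0,0,-0.145,0],[0,0,0,0,-0.145,0],[0,0,0,0,-0.145,0],[0,0,0,0,-0.145,0]]]' 0.43
python3 -c "
from station import monitor
print(monitor.get_state()['joint_pos'].round(1))"
```

```text
[-13.4  22.5  89.7  -0.   67.8  76.6]
clock: 3.55
eef_pos: [0.5386, -0.0687, 0.201]
ee_rot: [-90.0, -0.0, -96.7]
force: [-0.4, -0.4, -0.6]
width: 0.431
[-13.6  22.5  89.7  -0.   67.8  -6.8]
```

```bash

python3 -m handwheel '[[[0,0,0,0,-0.15,0],[-3.4,0,-0.8,0,0,0],[-3.4,0,-0.8,0,0,0],[-3.4,0,-0.8,0,0,0],[-3.4,0,-0.8,0,0,0],[0,4.5,0,0,0,0],[0,4.5,0,0,0,0],[0,4.5,0,0,0,0],[0,4,0,0,0,0],[0,0,0,0,0,0]]]' 0.43
python3 - <<'E'
from station import monitor, imaging
from h import *
d=imaging.capture("side");e=imaging.capture("scene")
crop(d,230,120,200,150,4,"pics/d1.png");crop(e,240,140,160,120,5,"pics/d2.png")
E
```

```text
clock: 4.55
eef_pos: [0.5004, 0.0664, 0.0224]
ee_rot: [-90.4, -0.0, -88.4]
force: [0.5, 0.3, 0.2]
width: 0.432
```

View pics/d1.png

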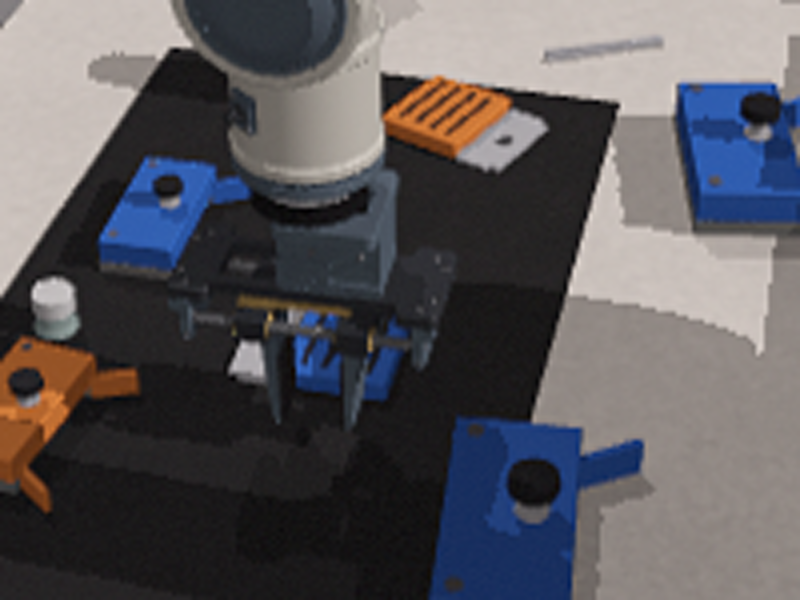

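View pics/d2.png

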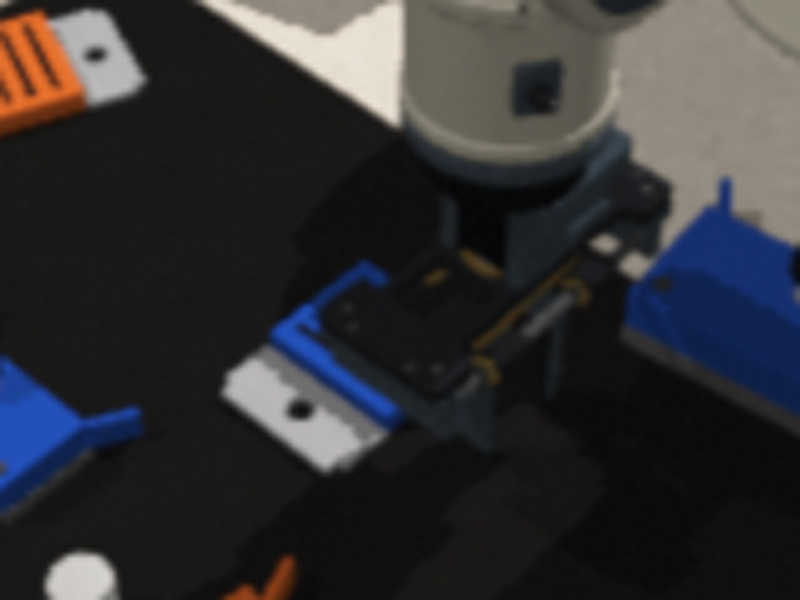

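```bash

python3 -m handwheel '[[[0,1,0,0,0,0],[0,0.5,0,0,0,0],[0.8,0,0,0,0,0],[1,0,0,0,0,0],[1,0,0,0,0,0],[1,0,0,0,0,0],[1,0,0,0,0,0],[1,0,0,0,0,0],[1,0,0,0,0,0],[1,0,0,0,0,0]]]'
python3 -m handwheel '[[[1,0,0,0,0,0],[1,0,0,0,0,0],[1,0,0,0,0,0],[1,0,0,0,0,0],[1,0,0,0,0,0],[0.8,0,0,0,0,0],[0.4,0,0,0,0,0],[0,0,0,0,0,0]]]'
python3 - <<'E'
from station import monitor, imaging
from h import *
d=imaging.capture("side");e=imaging.capture("scene");pickle.dump((d,e),open("p2.pkl","wb"))
crop(d,200,120,200,150,4,"pics/e1.png");crop(e,180,140,160,120,5,"pics/e2.png")
E
```

```text
clock: 5.65
eef_pos: [0.5056, -0.0111, 0.0109]
ee_rot: [-90.0, 0.0, -88.3]
force: [-0.6, 2.5, 1.9]
width: 0.428
clock: 6.45
eef_pos: [0.5075, -0.0727, 0.0109]
ee_rot: [-90.0, -0.0, -88.4]
force: [0.6, 1.2, 0.3]
width: 0.427
```

View pics/e2.png

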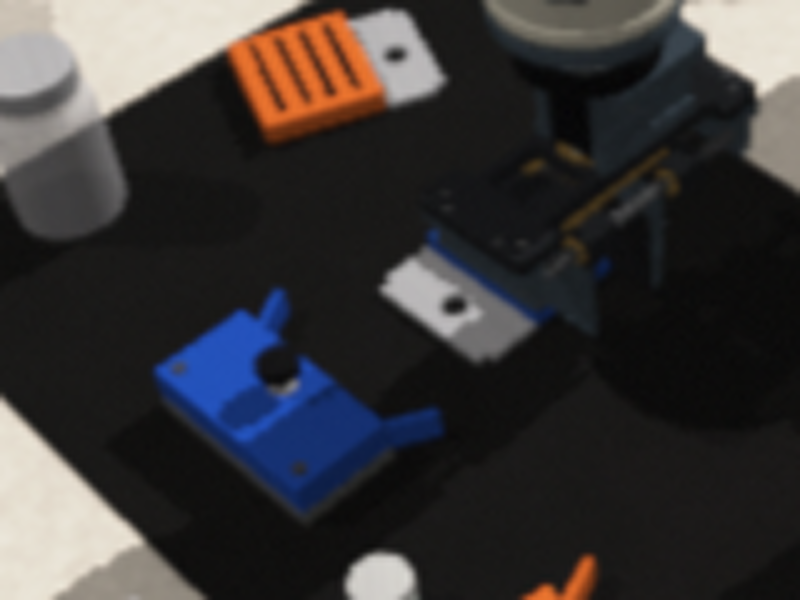

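```bash
python3 - <<'E'
from h import *
d,e=pickle.load(open("p2.pkl","rb"))
f=lambda a:np.array(a)/5+[180,140]
sp=[f(a) for a in [(455,305),(380,288),(484,360),(416,247),(537,343)]]
s,r=fit(e,[(39,0,5),(59,-40,5),(59,40,5),(35,-45,5),(30,45,5)][:3],sp[:3],[.52,-.13,0],False);print(s,r.round(1).tolist())
h,r=fit(e,HM[:5],[f(a) for a in [(308,507),(157,368),(240,310),(383,420),(278,366)]],[.69,-.13,0],False);print(h,r.round(1).tolist())
t=h[2];R=np.array([[np.cos(t),-np.sin(t)],[np.sin(t),np.cos(t)]]);print(R.T@(s[:2]-h[:2]))
E
```

```text
[ 0.52753157 -0.1325233   0.07232442] [[0.2, -0.2], [0.2, 0.6], [-0.4, -0.3]]
[ 0.69023172 -0.12968224  0.05228784] [[-1.0, -2.6], [-0.8, 1.4], [0.4, 0.2], [1.8, 0.5], [0.2, -0.9]]
[-0.16262628  0.00566618]
```

```bash

python3 -m handwheel '[[[0.3,0,0,0,0,0],[0.3,0,0,0,0,0],[0.1,0,0,0,0,0],[0,0,0,0,0,0],[-1,0,0,0,0,0],[-2,0,0,0,0,0],[0,-4,0,0,0,0],[0,-5,0,0,0,0],[0,-5,0,0,0,0],[-1,-5,-3,0,0,0]]]'
python3 -m handwheel '[[[0,0,0,0,0.145,0],[0,0,0,0,0.145,0],[0,0,0,0,0.145,0],[0,0,0,0,0.145,0],[0,0,0,0,0.145,0],[0,0,0,0,0.145,0],[0,0,0,0,0.145,0],[0,0,0,0,0.145,0],[0,0,0,0,0.145,0],[0,0,0,0,0.145,0]]]'
python3 -m handwheel '[[[0,0,0,0,0.12,0],[0,0,2.5,0,0,0],[0,0,2.5,0,0,0],[0,0,0,0,0,0],[0,0,0,0,0,0]]]'
python3 - <<'E'
from station import monitor, imaging
from h import *
c=imaging.capture("wrist");pickle.dump(c,open("w3.pkl","wb"))
cv2.imwrite("pics/w3.png",c["image"][:,:,::-1]); crop(c,250,5,160,120,5,"pics/w3a.png");crop(c,250,125,160,120,5,"pics/w3b.png")
E
```

```text
clock: 7.55
eef_pos: [0.4834, -0.0414, 0.1959]
ee_rot: [-89.8, -0.1, -88.3]
force: [0.5, -0.1, 1.0]
width: 0.431
clock: 8.55
eef_pos: [0.4809, -0.0407, 0.1931]
ee_rot: [-90.0, -0.0, -171.7]
force: [-0.1, 0.5, -0.1]
width: 0.431
clock: 9.05
eef_pos: [0.4824, -0.091, 0.1931]
ee_rot: [-90.0, -0.0, -178.3]
force: [-0.1, 0.7, 0.8]
width: 0.431
```

View pics/w3.png

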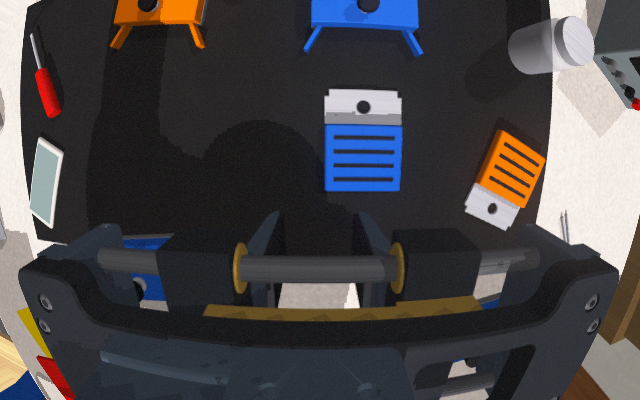

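The scraper at (363,140) now lies almost in line with the blue holder at (363,15), and the bystanders haven't moved. I'll fit the poses from an enlarged crop.

```bash
python3 - <<'E'
from h import *
c=pickle.load(open("w3.pkl","rb"))
crop(c,290,0,145,200,3.9,"pics/w3c.png")
crop(c,290,0,145,65,5.5,"pics/w3a.png");crop(c,310,80,110,120,5,"pics/w3b.png")
E
```

```text
(no output)
```

View pics/w3a.png

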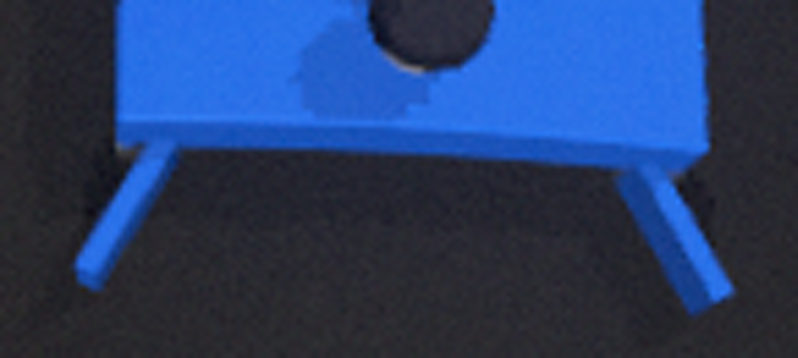

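View pics/w3b.png

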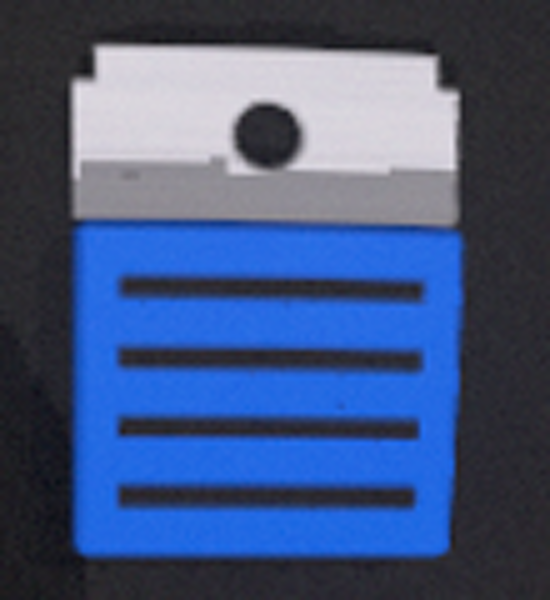

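```bash
python3 - <<'E'
from h import *
c=pickle.load(open("w3.pkl","rb"))
# holder: front top edge corners, plunger cap, wing-end tops
hp=np.array([(705,148),(117,122),(432,8),(85,262),(720,295)])/5.5+[290,0]
HM2=[(-30,-60,30),(-30,60,30),(-10,0,51),(-59,66,18),(-59,-66,18)]
sp=np.array([(267,135),(95,46),(437,55),(73,79),(459,91),(75,226),(461,233),(448,553),(75,553)])/5+[310,80]
h,r=fit(c,HM2,hp,[.69,-.13,0]);print(h,r.round(1).tolist())
s,r=fit(c,SM+[(-59,45,16)],sp,[.54,-.13,0]);print(s,r.round(1).tolist())
for hh in (h,np.array([.6896,-.1384,.0310])):
    t=hh[2];R=np.array([[np.cos(t),-np.sin(t)],[np.sin(t),np.cos(t)]])
    print("home",hh[:2]+R@[-.049,0],"plunger",hh[:2]+R@[-.01,0],"scr in holder",R.T@(s[:2]-hh[:2]),s[2]-hh[2])
E
```

```text
[ 0.69055565 -0.13806934  0.03329963] [[0.6, 0.2], [-0.8, -0.5], [-0.0, -1.6], [-0.1, 1.5], [0.2, 0.2]]
[ 0.52754755 -0.14369035  0.0300628 ] [[0.1, -0.1], [0.0, -0.1], [-0.2, 0.3], [0.0, 0.2], [-0.5, 0.1], [-0.2, -1.5], [1.0, -1.1], [0.4, 0.8], [-0.4, 0.7]]
home [ 0.64158281 -0.13970073] plunger [ 0.68056119 -0.13840228] scr in holder [-0.16310487 -0.00019078] -0.003236832381375003
home [ 0.64062354 -0.13991876] plunger [ 0.6796048  -0.13870995] scr in holder [-0.16213856 -0.00026499] -0.0009371977821819519
```

```bash

python3 -m handwheel '[[[2.6,0,2.7,0,0,0],[2.6,0,2.7,0,0,0],[0,0,0,0,0,0],[0,4.6,0,0,0,0],[0,4.6,0,0,0,0],[0,4.6,0,0,0,0],[0,3.6,0,0,0,0],[0,1,0,0,0,0],[0,0,0,0,0,0]]]' 0.55
python3 - <<'E'
from station import monitor, imaging
from h import *
s=monitor.get_state();print(s["eef_pos"],s["force"],s["width"])
d=imaging.capture("side");e=imaging.capture("scene")
crop(d,200,120,200,150,4,"pics/f1.png");crop(e,180,140,160,120,5,"pics/f2.png")
E
```

```text
clock: 10.0
eef_pos: [0.4319, -0.146, 0.0086]
ee_rot: [-90.1, -0.1, -178.3]
force: [-0.2, -1.1, 1.1]
width: 0.552
[ 0.43194173 -0.14596166  0.00856311] [-0.19335187 -1.12698143  1.07844932] 0.5518860917424477
```

View pics/f1.png

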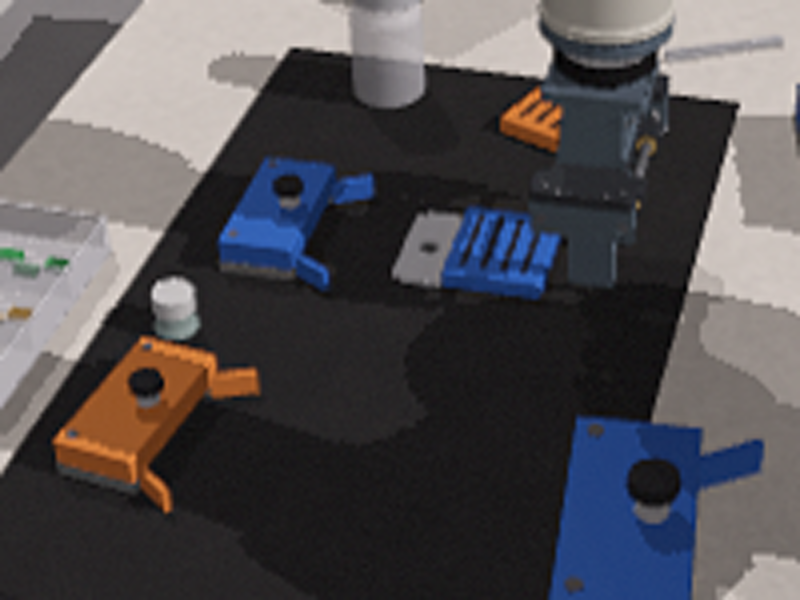

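```bash

python3 -m handwheel '[[[-1,0,0,0,0,0],[-1,0,0,0,0,0],[-1,0,0,0,0,0],[-1,0,0,0,0,0],[-1,0,0,0,0,0],[-1,0,0,0,0,0],[-1,0,0,0,0,0],[-0.5,0,0,0,0,0],[0,0,0,0,0,0]]]'
python3 - <<'E'
from station import monitor, imaging
from h import *
s=monitor.get_state();print(s["eef_pos"],s["force"],s["width"])
e=imaging.capture("scene");c=imaging.capture("wrist")
crop(e,180,140,160,120,5,"pics/g2.png");crop(c,280,0,200,150,4,"pics/g3.png")
E
```

```text
clock: 11.0
eef_pos: [0.5082, -0.1448, 0.0091]
ee_rot: [-90.0, 0.0, -178.3]
force: [-0.1, 0.9, -0.2]
width: 0.55
[ 0.50817813 -0.14477813  0.00910694] [-0.13948034  0.94668442 -0.1613908 ] 0.550430525033867
```

View pics/g2.png

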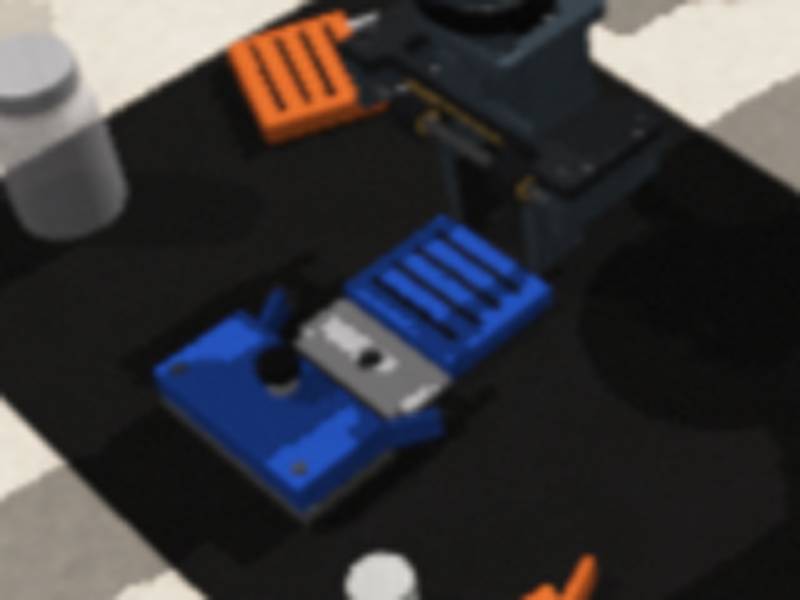

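View pics/g3.png

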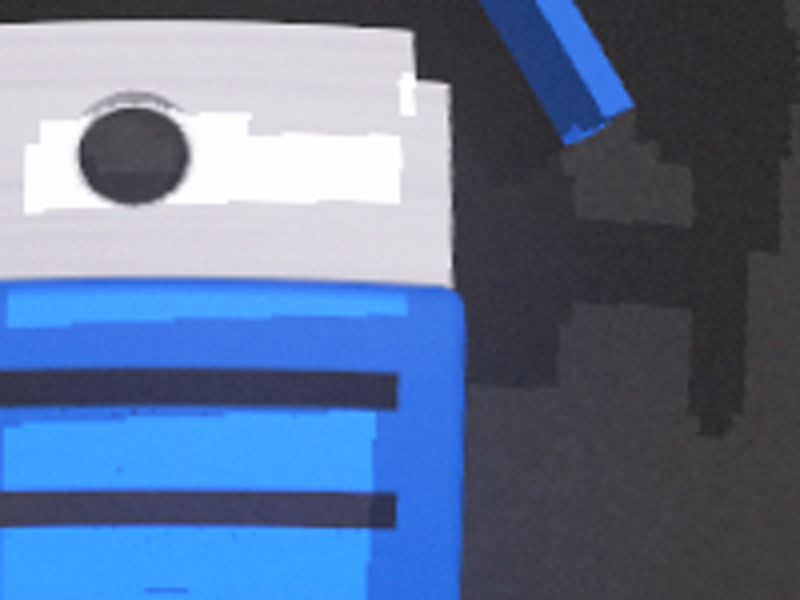

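```bash

python3 -m handwheel '[[[-0.8,0,0,0,0,0],[-0.8,0,0,0,0,0],[-0.8,0,0,0,0,0],[-0.8,0,0,0,0,0],[-0.6,0,0,0,0,0],[-0.4,0,0,0,0,0],[0,0,0,0,0,0]]]'
python3 -m handwheel '[[[-0.5,0,0,0,0,0],[-0.3,0,0,0,0,0],[0,0,0,0,0,0]]]'
```

```text
clock: 11.8
eef_pos: [0.5499, -0.1435, 0.0092]
ee_rot: [-90.0, 0.0, -178.3]
force: [-0.8, -0.7, 0.4]
width: 0.551
clock: 12.1
eef_pos: [0.5578, -0.1433, 0.0092]
ee_rot: [-90.0, 0.0, -178.3]
force: [-0.2, 0.3, 0.3]
width: 0.549
```

```bash

python3 -m handwheel '[[[-0.3,0,0,0,0,0],[-0.2,0,0,0,0,0],[0,0,0,0,0,0]]]'
python3 -m handwheel '[[[-0.2,0,0,0,0,0],[-0.2,0,0,0,0,0],[0,0,0,0,0,0]]]'
```

```text
clock: 12.4
eef_pos: [0.5626, -0.1431, 0.0092]
ee_rot: [-90.0, 0.0, -178.3]
force: [0.0, -0.1, 0.2]
width: 0.551
clock: 12.7
eef_pos: [0.564, -0.1428, 0.009]
ee_rot: [-90.0, -0.2, -178.3]
force: [-12.4, -3.4, 9.6]
width: 0.549
```

```bash

python3 -m handwheel '[[[0,0,0,0,0,0],[0,0,0,0,0,0],[1,0,0,0,0,0],[2,0,0,0,0,0],[0,0,0,0,0,0]]]'
python3 - <<'E'
from station import monitor, imaging
from h import *
e=imaging.capture("scene");c=imaging.capture("side");pickle.dump((e,c),open("p5.pkl","wb"))
crop(e,190,170,120,90,6.5,"pics/k2.png");crop(c,230,140,120,90,6.5,"pics/k3.png")
E
```

```text
clock: 13.2
eef_pos: [0.5337, -0.1435, 0.009]
ee_rot: [-90.0, -0.1, -178.3]
force: [0.3, 0.3, 0.3]
width: 0.55
```

View pics/k2.png

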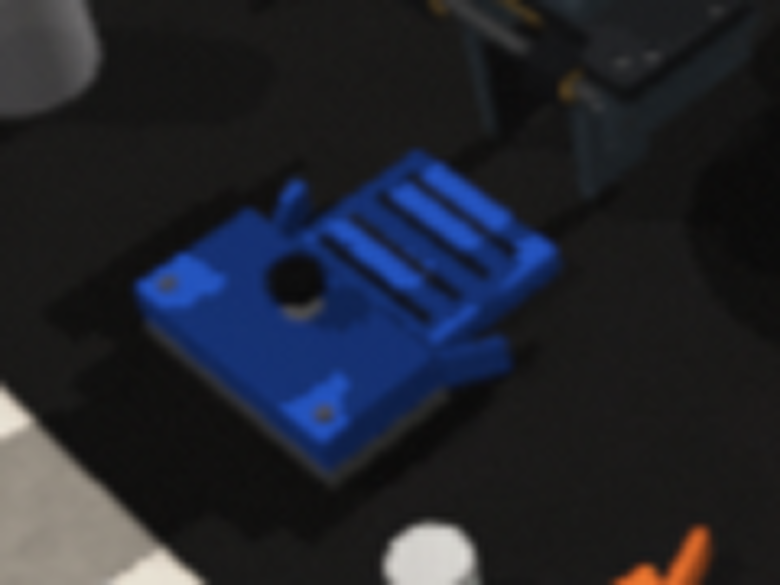

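View pics/k3.png

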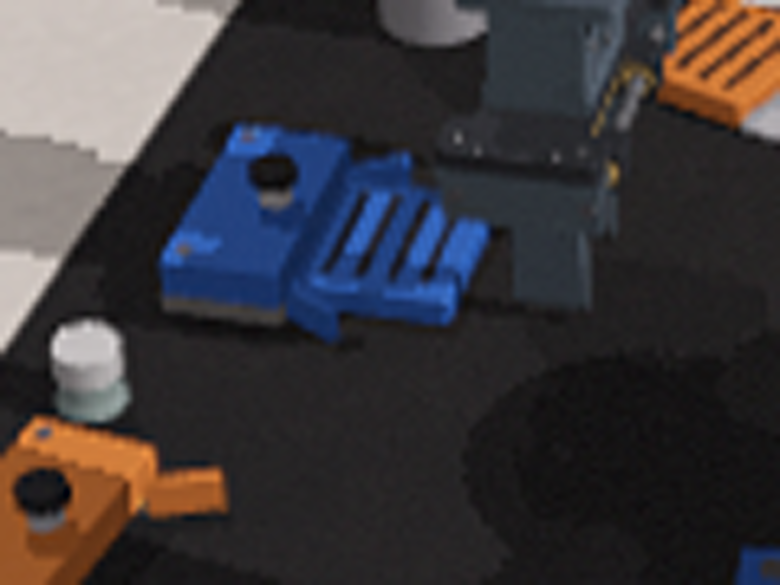

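```bash

python3 -m handwheel '[[[0,-4.5,0,0,0,0],[0,-5,0,0,0,0],[0,-5,0,0,0,0],[0,-4,0,0,0,0],[0,0,0,0,0,0],[0,0,0,0,0,0],[0,0,0,0,0,0]]]' 0
python3 - <<'E'
from station import monitor, imaging
from h import *
c=imaging.capture("wrist");pickle.dump(c,open("w6.pkl","wb"))
cv2.imwrite("pics/w6.png",c["image"][:,:,::-1]);crop(c,250,20,140,160,5,"pics/w6a.png")
print(monitor.get_state()["eef_pos"])
E
```

```text
clock: 14.0
eef_pos: [0.536, -0.1436, 0.1933]
ee_rot: [-90.0, -0.1, -178.3]
force: [0.6, 0.7, 0.1]
width: 0.003
[ 0.5357793  -0.14359702  0.19295023]
```

View pics/w6.png

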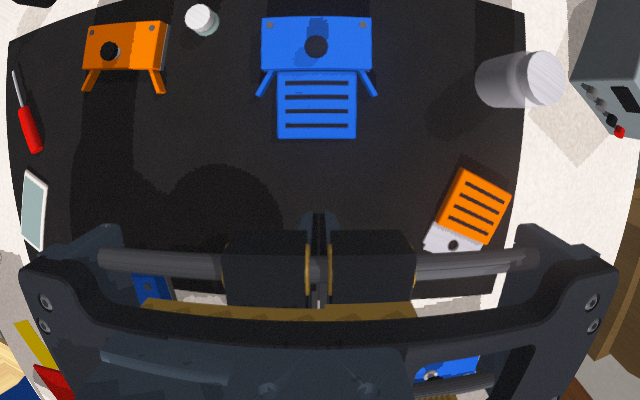

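View pics/w6a.png

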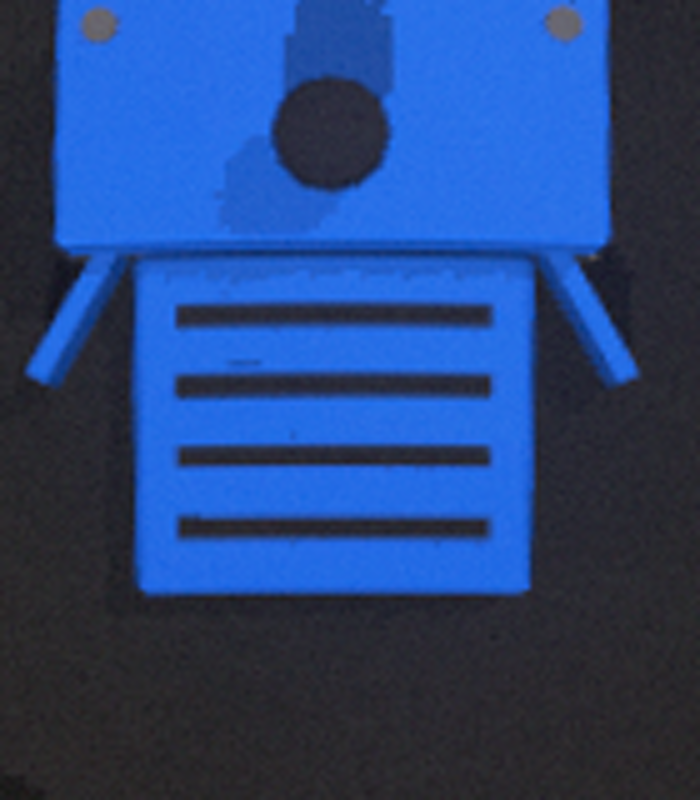

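```bash
python3 - <<'E'
from h import *
c=pickle.load(open("w6.pkl","rb"));f=lambda a:np.array(a)/5+[250,20]
h,r=fit(c,HM[2:],f([(608,243),(57,243),(331,133),(32,375),(630,378)]),[.69,-.13,0]);print(h,r.round(1).tolist())
s,r=fit(c,[(19,45,16),(19,-45,16),(-59,-45,16),(-59,45,16)],f([(136,260),(533,258),(529,593),(140,593)]),[.64,-.14,0]);print(s,r.round(1).tolist())
t=h[2];R=np.array([[np.cos(t),-np.sin(t)],[np.sin(t),np.cos(t)]]);print(R.T@(s[:2]-h[:2]),s[2]-t)
p=at(c,f((331,133)),.051,True);print("cap",p)
t=np.radians(-178.3);d=p[:2]-[.5358,-.1436]
print("tool dx,dz cm",100*d@[np.cos(t),np.sin(t)],100*d@[-np.sin(t),np.cos(t)])
E
```

```text
[ 0.69015914 -0.13853279  0.02671962] [[0.5, 0.1], [-0.9, -0.1], [0.0, -1.4], [0.8, 0.5], [-0.6, 0.2]]
[ 0.63988149 -0.14050883  0.03164606] [[-0.7, -0.9], [0.6, -0.7], [0.9, 0.8], [-0.8, 0.9]]
[-0.0503125  -0.00063209] 0.004926440535005763
cap [ 0.67867889 -0.13881605  0.051     ]
tool dx,dz cm -14.295792432351222 -0.054315942339129314
```

```bash

python3 -m handwheel '[[[-4.8,0,0,0,0,0],[-4.8,0,0,0,0,0],[-4.7,0,0,0,0,0],[0,0,0,0,0,0],[0,4.5,0,0,0,0],[0,4.5,0,0,0,0],[0,3.3,0,0,0,0],[0,0.8,0,0,0,0],[0,0,0,0,0,0]]]' 0
python3 - <<'E'
from station import monitor, imaging
from h import *
e=imaging.capture("scene");c=imaging.capture("side")
crop(e,180,150,120,90,6,"pics/m2.png");crop(c,230,120,120,90,6,"pics/m3.png")
E
```

```text
clock: 14.95
eef_pos: [0.6781, -0.1393, 0.0617]
ee_rot: [-90.1, -0.2, -178.3]
force: [0.6, 0.2, 0.4]
width: 0.009
```

View pics/m2.png

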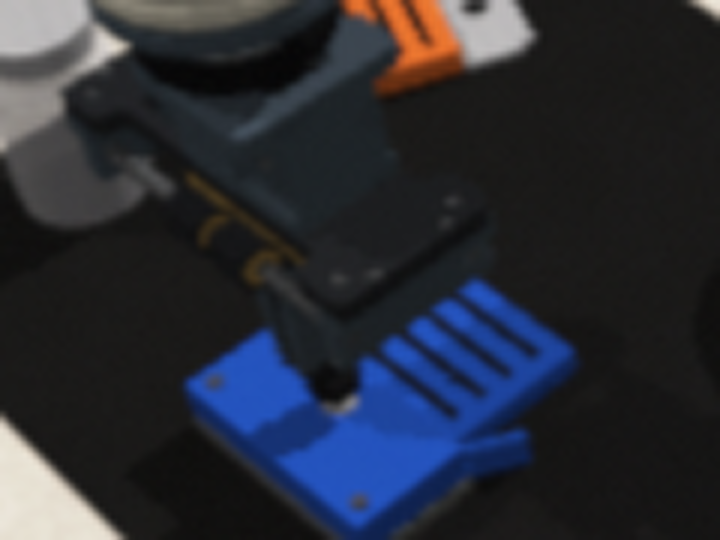

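View pics/m3.png

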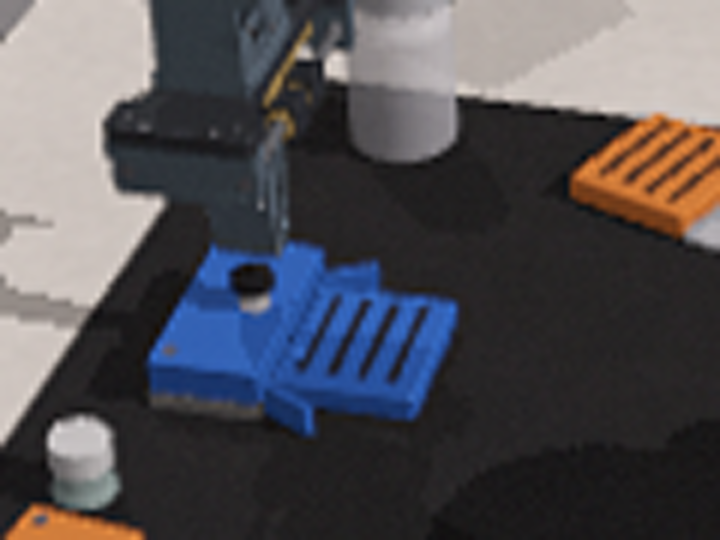

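The shut fingertips are right over the cap at scene (235,214) and side (272,166). Pressing down in small steps now.

```bash

python3 -m handwheel '[[[0,0.5,0,0,0,0],[0,0.4,0,0,0,0],[0,0.3,0,0,0,0],[0,0,0,0,0,0]]]' 0
python3 -m handwheel '[[[0,0.2,0,0,0,0],[0,0.2,0,0,0,0],[0,0,0,0,0,0]]]' 0
python3 -m handwheel '[[[0,0.2,0,0,0,0],[0,0,0,0,0,0]]]' 0
```

```text
clock: 15.45
eef_pos: [0.6791, -0.1396, 0.051]
ee_rot: [-90.0, -0.0, -178.3]
force: [-0.3, 0.8, -0.1]
width: 0.006
clock: 15.75
eef_pos: [0.6792, -0.1396, 0.047]
ee_rot: [-90.0, -0.0, -178.3]
force: [0.0, -1.2, 0.6]
width: 0.007
clock: 15.95
eef_pos: [0.6792, -0.1396, 0.045]
ee_rot: [-90.0, -0.0, -178.3]
force: [-0.2, 0.7, -0.2]
width: 0.005
```

```bash

python3 -m handwheel '[[[0,0.1,0,0,0,0],[0,0.1,0,0,0,0],[0,0,0,0,0,0]]]' 0
python3 -m handwheel '[[[0,0.1,0,0,0,0],[0,0.1,0,0,0,0],[0,0,0,0,0,0]]]' 0
```

```text
clock: 16.25
eef_pos: [0.6792, -0.1396, 0.0433]
ee_rot: [-90.0, 0.0, -178.3]
force: [0.7, 0.7, 3.1]
width: 0.004
clock: 16.55
eef_pos: [0.6795, -0.1397, 0.0431]
ee_rot: [-90.0, 0.1, -178.3]
force: [-8.0, 2.2, 25.7]
width: 0.005
```

```bash

python3 -m handwheel '[[[0,0,0,0,0,0],[0,0,0,0,0,0],[0,-1,0,0,0,0],[0,-4,0,0,0,0],[0,-5,0,0,0,0],[2,-5,0,0,0,0],[5,0,0,0,0,0],[5,0,0,0,0,0],[0,0,0,0,0,0],[0,0,0,0,0,0]]]' 0
python3 - <<'E'
from station import monitor, imaging
from h import *
e=imaging.capture("scene");c=imaging.capture("side");w=imaging.capture("wrist");pickle.dump((e,c,w),open("p9.pkl","wb"))
g=lambda i,x,y:cv2.resize(i["image"][y:y+90,x:x+120,::-1],(400,300),interpolation=cv2.INTER_CUBIC)
cv2.imwrite("pics/n.png",np.vstack([np.hstack([g(e,180,170),g(c,230,130)]),np.hstack([g(w,260,20),g(w,60,0)])]))
print(monitor.get_state()["eef_pos"],monitor.get_state()["force"])
E
```

```text
clock: 17.55
eef_pos: [0.5598, -0.1432, 0.1881]
ee_rot: [-90.0, 0.0, -178.3]
force: [0.6, -0.8, 0.0]
width: 0.003
[ 0.56192903 -0.14333366  0.18774758] [ 0.43300266 -0.43318424  0.07075435]
```

View pics/n.png

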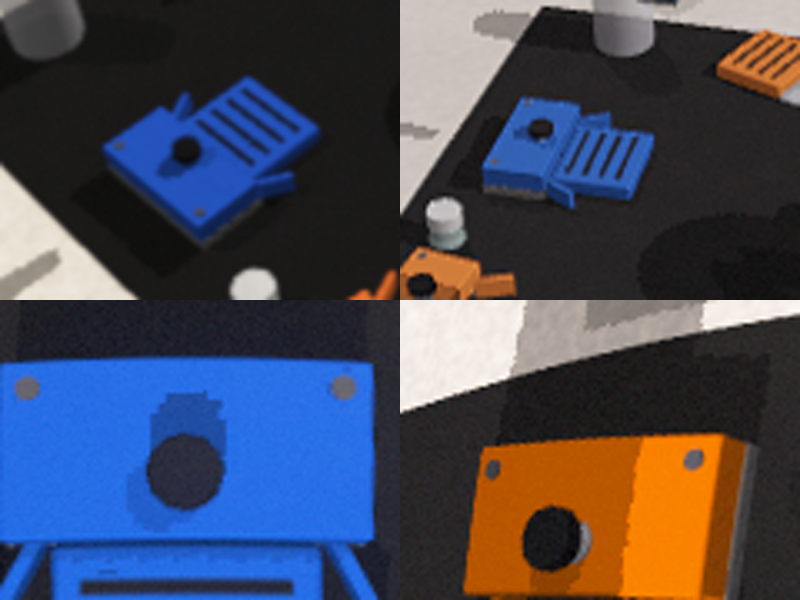

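The blue cap now sits low and its grey stem no longer shows. The orange plunger's stem is still visible, so it's still up. The scraper is home, the jars are standing, and the arm is clear. Handing in.

```bash
python3 -c "
from station import job
print(job.job_done())"
```

```text
the job is handed in; nothing more can be done
None
```

I put the blue scraper away in the smallest blue holder, pressed its plunger down, and handed the job in at about 17.7 s of the 48 s allowed. No verdict was reported.

- **Holder choice:** the one used measured about 60×117 mm. The other two blue holders measured about 85×170 mm.
- **Moves:** I pushed the scraper sideways until it lined up with the slot. I then pushed it at the rear edge until it stopped against the block at about 12 N. Last, I pressed the plunger with the fingers shut.
- **Fit before pressing:** the scraper was at x = -50 mm, y = -0.6 mm in the holder frame and about 0.005 rad off straight. All are within limits.
- **Plunger:** it stopped with the fingertips at 43.1 mm under about 26 N. Fully down is 43 mm, and a pin stopped on the blade would have held it near 47 mm.
- **Final pictures:** the blue cap is down, the orange plunger is still up, and both jars are standing. The orange scraper is where it was and the arm is clear. The handset and screwdriver were last seen undisturbed in the wrist view before the press.

One disagreement: partway through, the scene camera put the holder about 8 mm off in y from the wrist camera. I relied on the wrist camera, and the fit into the slot bore that out.

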